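# Fetch the tin's lid from the parts drawer

### The job

First move the black stand loupe out of the drawer's way and stand it upright in the empty bay of the shallow tray. Then pull the drawer under the soldering station all the way out to its stop, take the larger of the two knobbed lids out of it and set it gently, without dropping it, on the open screw tin so that it is fully seated and level. Leave the drawer out with the small lid in it, keep the tin upright, and do not shift or knock over the other things on the bench.

Things in the scene. Friction and masses are not known exactly. Their poses are not given: they have to be found in the camera images.
- cabinet: Low grey drawer unit, 220 deep (x) x 220 wide (y) x 85 high, fixed; black soldering station 110 x 150 x 67 on the rear of its top (station's front 75 behind the unit's front face). Origin: centre of its underside. Its -x axis points out of the drawer front, towards the robot. Walls and top 12 thick.
- cabinet_drawer0 (a joint): How far the drawer is pulled out along the cabinet's -x axis, m: 0 shut, stop at 0.1496. It may start slightly open. Drawer inside: 178 wide, 175 long, walls 6 thick, wall tops 63 above the bench, inner floor 22 above the bench, front panel 15 thick and 58 high (top at 70). Besides the two lids a grey fuse box 22 x 60 x 20 lies loose in its rear.
- cabinet_drawer0_handle (a point): Middle of the steel bar handle of the drawer: a round bar 11 in diameter and 110 long, parallel to the cabinet's y axis, 47 above the bench, its axis 35 in front of the drawer's front face (29 free behind it), on two posts 47 either side of the middle. Moves with the drawer, its x and y axes parallel to the cabinet's.
- loupe: Black cylindrical stand loupe with a thin steel band, 40 in diameter, 55 high, standing on the bench right in front of the drawer, in the way of its handle. Origin: centre of its underside, z up.
- tray: Fixed black shallow open tray, 150 (x) x 90 (y) x 18 high, walls and floor 5 thick, split by one 5 wall across the middle into two equal bays (each about 67 x 80 inside). Origin: centre of its underside.
- free_bay (a point): Centre of the inner floor of the tray's empty bay, 5 above the bench, on the tray's -x side. Axes as the tray's.
- lid: The larger lid, in the drawer: plain aluminium disc 72 in diameter and 4 thick, under it a tapered locating spigot 6 deep, 55 in diameter at the disc and 45 at its lower end, on top a round steel knob 16 in diameter and 24 high. Total height 34. Origin: centre of the spigot's underside, on which it lies; z up. Disc from z = 6 to 10, knob from z = 10 to 34.
- small_lid: The smaller lid, same form, in the drawer beside the other: disc 50 in diameter, spigot 36 to 26 in diameter, knob the same. Too small for the tin; stays in the drawer. Origin: centre of the spigot's underside.
- tin: Open round aluminium tin with a few brass screws in it, outer diameter 66, wall 3 (inner diameter 60), 60 high, standing loose on the bench, about 0.3 kg. Origin: centre of its underside, z up. With the lid seated, the lid's origin is 54 above the tin's origin.
- flux_bottle: Bystander: bottle 36 in diameter, 85 high, standing beside the cabinet. Origin: centre of its underside.
- paste_jar: Bystander: white jar 34 in diameter, 32 high, standing in front of the cabinet just outside the drawer's path. Origin: centre of its underside.
- bead_jar: Bystander: amber jar 32 in diameter, 45 high, standing close to the tin (axes about 85 apart). Origin: centre of its underside.
- screwdriver: Bystander: screwdriver about 150 long, lying on the bench between the robot and the loupe. Origin: near the middle of its underside, x along it.
- battery: Bystander: grey battery 45 x 26 x 22 lying in the tray's other bay. Origin: centre of its underside.
Not all that is in view belongs to the job. What is shaped like the loupe but purple is not meant.

How it is judged (in metres and radians):
On the way, in this order (a step that is already met when the one before it is completed fails the run):
1. the loupe stands upright in the tray's empty bay, let go (x of loupe in the frame of free_bay between -0.018 and 0.018 m and y of loupe in the frame of free_bay between -0.025 and 0.025 m and z of loupe in the frame of free_bay between -0.004 and 0.004 m and angle between loupe's own z axis and vertical below 0.1 rad and contact force between the fingers and loupe below 0.3 N), for 0.2 s.
2. the drawer is pulled out to its stop (within 6 mm) (value of joint cabinet_drawer0 above 0.1436 m), for 0.2 s.
At the end, for the whole second after the job is handed in: Lid seated on the tin (axes within 6 mm, origin 51.5 to 56.5 mm above the tin's), both within 0.05 rad of upright, tin on the bench; drawer still out at least 138 mm; loupe upright (0.1 rad) on the floor of the empty bay; small lid still in the drawer; all at rest (x of loupe in the frame of free_bay between -0.018 and 0.018 m and y of loupe in the frame of free_bay between -0.025 and 0.025 m and z of loupe in the frame of free_bay between -0.004 and 0.004 m and angle between loupe's own z axis and vertical below 0.1 rad and value of joint cabinet_drawer0 above 0.138 m and horizontal distance between lid and tin below 0.006 m and z of lid in the frame of tin between 0.0515 and 0.0565 m and angle between each of lid, tin's own z axis and vertical below 0.05 rad and height (world z) of tin below 0.005 m and linear speed of each of lid, loupe, tin below 0.02 m/s and x of small_lid in the frame of cabinet_drawer0_handle between 0.05 and 0.22 m and y of small_lid in the frame of cabinet_drawer0_handle between -0.09 and 0.09 m and z of small_lid in the frame of cabinet_drawer0_handle below 0 m); the robot touches nothing.
It fails at once if a bystander on the bench or in the tray is shifted by more than 25 mm or tipped over (distance of any of flux_bottle, paste_jar, bead_jar, screwdriver, battery from where it was at the start of the episode above 0.025 m or angle between any of flux_bottle, paste_jar, bead_jar's own z axis and vertical above 0.6 rad).
It fails at once if the loupe or the tin is knocked over (angle between loupe's own z axis and vertical above 0.6 rad or angle between tin's own z axis and vertical above 0.5 rad).
It fails at once if the lid is dropped or slammed onto the tin (faster than 0.45 m/s within 30 mm above its seat) (horizontal distance between lid and tin below 0.04 m and z of lid in the frame of tin below 0.084 m and linear speed of lid above 0.45 m/s).
It also fails if it takes over 67 s, if anything falls off the work surface, if the arm or the gripper's body presses on something with over 40 N, if the wrist force passes 120 N, or if a joint passes its speed limit or range.

### The arm

A 7-joint arm with a two-finger parallel gripper is mounted at the origin on the work surface. World frame = base frame: x ahead of the robot, y to its left, z up, the work surface at z = 0. Lengths are in mm, angles in rad, forces in N, time in s.
With the tool pointing down it reaches from about 400 to 750 mm from the base axis. Payload 19.5 kg.
Tool frame: the origin (TCP) lies midway between the tips of the shut fingers; the grasp point (between the pads) lies 19 mm behind it; x points along the fingers, z is the direction in which the jaws open and shut, and the axes are right-handed (so a half turn about x gives the same grasp; the last joint's range is limited). The gripper opens to 85 mm and grips with 20 to 120 N. Pads are 22 mm wide; open, the fingers measure 114 mm over their backs; the gripper's body (76 mm by 85 mm) begins 54 mm behind the grasp point. The pads swing forward as they close: fully open they stand 13 mm farther back than shut.
Start: joints at [-1.163, 0.707, -0.028, 1.485, 0.022, 0.951, -0.075], TCP at [249.986, 517.786, 231.268] pointing down, gripper open.
Joint ranges: [-2.71, 2.71], [-0.32, 2.16], [-1.57, 1.52], [0, 2.45], [-1.46, 4.6], [0, 2.02], [-2.83, 2.83]. Speed limits (rad/s): [1.89, 1.89, 2.57, 2.57, 3.01, 3.01, 3.01].

### API

Orientations are given as a rotation vector (axis times angle).
In Python, from cell import bot, vision, spotter gives the robot as it stands. The module is installed in compiled form; this text tells all that it offers.
- The arm moves only by the shell command python3 -m jog 'ROWS' [OPENING] [FORCE]. ROWS is JSON, a list of rows, each a list of 6 numbers: the shift along the tool's x, y, z in m, then the turn, a rotation vector about the tool's x, y, z in degrees. A call has 1 to 20 rows; each row shifts and turns the commanded pose from where the row before left it, along the tool's axes as they then stand; what a row does not reach is not made up. A row lasts 1/12 s, in which the tool goes at most 41.7 mm and 7.16 degrees, less where a joint would pass 70% of its speed; a pose out of reach is approached as far as the arm can. A call with a gripper value outside its range is refused whole. OPENING is the gripper's target within -1 to 1 (shut at 1, half-way at 0, fully open at -1), set as the call begins (- or left out, the last holds). The fingers move at their own pace and stop on an object; FORCE is the grip in N (left out, the last holds). Time passes only in rows, so rows that do not move let the fingers close. It gives the time, the measured TCP pose, the force and the opening at its end, in the units of the state.
- bot.sense(): the state, without advancing time (a new reading comes with each control period).
- vision.grab_frame(name): name is "scene" or "side" or "wrist"; returns a dict with "color" (384x512x3 uint8, red, green, blue), "z_map" (384x512 float32, mm along the optical axis (not along the pixel's ray), 0 where there is no reading), "intrinsics" (3x3 intrinsics, pixels), "xyz" and "orientation" of the camera in the world. Camera axes: x right, y up, looking along -z (the intrinsics and any distortion apply to the point x, -y, -z); pixel columns grow to the right and rows downward; lengths in mm; the calibration is good to about 2 mm. A picture is of the moment at which its call begins.
- bot.close_job(): hands the job in, once; it reports no verdict.
Trained networks look in the newest picture that a camera, given by its name, has taken for a name from the list of things; names that differ only in an ending like _2 or _b are one class to them, and where a whole thing is asked for, a point or a joint stands for the part that bears it (a point fixed in the world has none). Each returns a list of dicts, best first, with "score" (0 to 1); they miss things now and then, are a little off and sometimes report something else, mostly with a low value. They report only what shows in the picture. A call takes as long as a camera call. They do not tell look-alikes from the thing itself.
- spotter.spot_in(label, camera): "at" ([x, y, z] in mm, in the coordinates of the camera as it stood for that picture, good to about 4 mm: the middle of the surface that is visible of it).
The state is a dict: "t": time; "qpos": joint angles; "joint_vel": joint speeds; "tau": joint torques, N m; "eef_pos": TCP position; "tool_rot": TCP orientation; "contact_force": force on the tool from outside, world axes, zero at the start; "torque": the same for the moment, N m; "finger_gap": finger opening in mm.
Only numpy, scipy, OpenCV 4.12 (cv2) and the standard library are available. Lean on these libraries where they do the work, as an engineer would, in place of code of your own. Each camera call takes 0.05 s, during which the arm holds its last target.

## Working session

There is one attempt and no reset: what is moved stays moved. The work goes in short steps, Python scripts to look and compute and a shell command to move; the robot and the scene stay as the last step left them, time stands still between calls to the robot, and variables do not carry over. Pictures are saved under pics/ and viewed, and the job is handed in when it is done.

```bash
mkdir -p pics; cat > h.py <<'E'
import numpy as np, cv2
from scipy.spatial.transform import Rotation as R
from cell import bot, vision, spotter
def rot(o):
    o=np.array(o,float)
    if o.shape==(3,3): return o
    if o.size==3: return R.from_rotvec(o).as_matrix()
    raise Exception(o)
def grab(n,save=None):
    f=vision.grab_frame(n)
    if save: cv2.imwrite(f'pics/{save}.png',f['color'][:,:,::-1])
    return f
def c2w(f,p): return rot(f['orientation'])@np.array(p)+np.array(f['xyz'])
def px(f,p):
    c=rot(f['orientation']).T@(np.array(p)-np.array(f['xyz'])); K=np.array(f['intrinsics'])
    q=K@np.array([c[0],-c[1],-c[2]]); return q[:2]/q[2]
def cloud(f):
    K=np.array(f['intrinsics']); z=f['z_map']; v,u=np.mgrid[:z.shape[0],:z.shape[1]]
    x=(u-K[0,2])/K[0,0]*z; y=(v-K[1,2])/K[1,1]*z
    P=np.stack([x,-y,-z],-1)@rot(f['orientation']).T+np.array(f['xyz']); P[z==0]=np.nan
    return P
E
python3 - <<'E'
from h import *
s=bot.sense(); print(s); 
for n in ["scene","side","wrist"]:
    f=grab(n,n+'0'); print(n,f['xyz'],f['orientation'],f['intrinsics'],[k for k in f])
    for l in ["cabinet","cabinet_drawer0_handle","loupe","tray","lid","small_lid","tin","flux_bottle","paste_jar","bead_jar","screwdriver","battery"]:
        r=spotter.spot_in(l,n)
        print(l,[(round(d['score'],2),c2w(f,d['at']).round(),px(f,c2w(f,d['at'])).round()) for d in r[:3]])
E
```

```text
{'t': 0.0, 'qpos': array([-1.1627025 ,  0.70710156, -0.02764038,  1.48500338,  0.02199904,
        0.9508914 , -0.07548729]), 'joint_vel': array([-0.00093957, -0.00163627,  0.00156203, -0.00071035, -0.00245016,
       -0.00091324,  0.00223633]), 'tau': array([-6.36050354e-04, -8.83211589e+01,  1.23426005e+00, -2.36168915e+01,
        1.68301980e-02,  6.44452055e-03, -7.72536305e-05]), 'eef_pos': array([249.87342321, 517.57407139, 230.82703963]), 'tool_rot': array([-0.8724617 ,  1.38997267,  0.87147422]), 'contact_force': array([-0.9249503 ,  0.50423641,  0.7205634 ]), 'torque': array([-0.00863647,  0.05770507, -0.04112057]), 'finger_gap': 85.27160919906011}
scene [491.29649764 994.08308816 877.66818971] [ 0.07063742 -1.31415673 -2.75239156] [[463.10314748   0.         253.08202376]
 [  0.         463.10314748 194.70745811]
 [  0.           0.           1.        ]] ['color', 'z_map', 'intrinsics', 'xyz', 'orientation']
cabinet [(0.81, array([769.,  82.,  85.]), array([184., 206.]))]
cabinet_drawer0_handle []
loupe [(0.79, array([544.,  49.,  47.]), array([270., 214.])), (0.57, array(
[... 1590 characters left out ...]
[375., 319.,  26.]), array([148., 164.]))]
screwdriver [(0.57, array([436., -31.,  21.]), array([206., 239.]))]
battery [(0.7, array([ 482., -314.,   31.]), array([280., 332.]))]
wrist [187.50773556 548.76138669 373.72787134] [-0.24817449 -0.15557052  1.11245807] [[271.08094018   0.         258.71957536]
 [  0.         271.08094018 191.74396165]
 [  0.           0.           1.        ]] ['color', 'z_map', 'intrinsics', 'xyz', 'orientation']
cabinet []
cabinet_drawer0_handle []
loupe []
tray []
lid []
small_lid []
tin []
flux_bottle []
paste_jar [(0.46, array([455.,  78.,   8.]), array([ 83., 380.]))]
bead_jar [(0.81, array([367., 347.,  39.]), array([187., 295.]))]
screwdriver []
battery []
```

View pics/scene0.png

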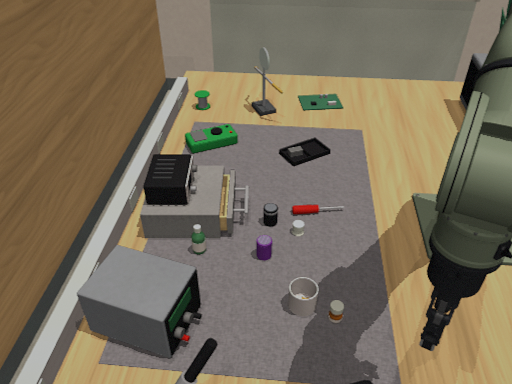

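View pics/side0.png

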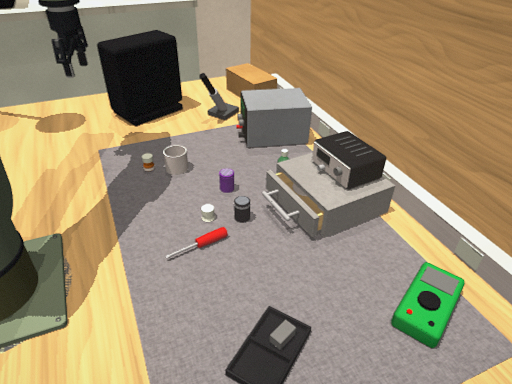

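```bash
python3 - <<'E'
import cv2,numpy as np
a=cv2.imread('pics/scene0.png')[160:350,160:360]; b=cv2.imread('pics/side0.png')[150:260,150:350]
cv2.imwrite('pics/crop0.png',np.vstack([cv2.resize(a,None,fx=2.0,fy=2.0),cv2.resize(b,None,fx=2,fy=2)]))
E
```

```text
(no output)
```

View pics/crop0.png

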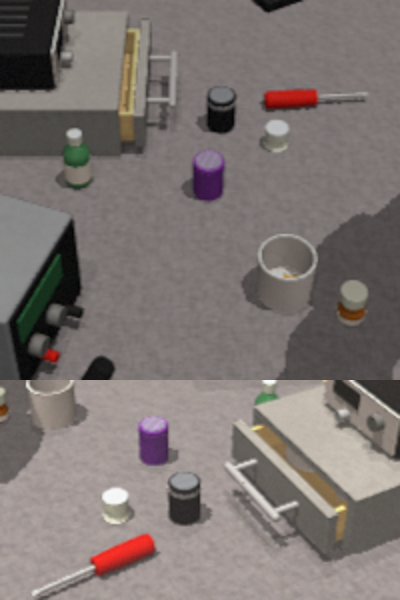

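The two scene candidates for the loupe are the black cylinder with a steel band at scene (270,214) / side (242,209) and the purple one at (265,248). The black one fits the description, and the crop confirms it. The drawer is slightly open. Next I'll take precise poses from the depth.

```bash
cat >> h.py <<'E'
def top(P,c,r,zlo,zhi):
    Q=P.reshape(-1,3); Q=Q[~np.isnan(Q[:,0])]
    m=(np.hypot(Q[:,0]-c[0],Q[:,1]-c[1])<r)&(Q[:,2]>zlo)&(Q[:,2]<zhi); return Q[m]
def circ(Q,r=None):
    from scipy.optimize import least_squares
    c0=Q[:,:2].mean(0)
    return cv2.minEnclosingCircle(Q[:,:2].astype(np.float32))
E
python3 - <<'E'
from h import *
F={n:grab(n) for n in ["scene","side","wrist"]}
C={n:cloud(F[n]) for n in F}
for nm,c,z,r in [("loupe",(543,33),55,28),("paste",(468,62),32,24),("tin",(448,300),60,42),("bead",(375,332),45,24),("flux",(722,160),85,20)]:
    for n in C:
        Q=top(C[n],c,r,z-7,z+7)
        if len(Q)>8:
            cc=cv2.minEnclosingCircle(Q[:,:2].astype(np.float32)); print(nm,n,len(Q),np.median(Q,0).round(1),np.round(cc[0],1),round(cc[1],1),np.percentile(Q[:,2],[5,95]).round(1))
for n in ["scene","side"]:
    Q=top(C[n],(450,-330),100,13,23)
    print('tray',n,len(Q),cv2.minAreaRect(Q[:,:2].astype(np.float32)))
    Q=top(C[n],(482,-310),40,18,34); print('bat',len(Q),cv2.minAreaRect(Q[:,:2].astype(np.float32)))
    Q=top(C[n],(770,50),200,80,90); print('cab top',len(Q),cv2.minAreaRect(Q[:,:2].astype(np.float32)), Q[:,2].mean())
    Q=top(C[n],(650,30),85,60,76); print('front',len(Q),cv2.minAreaRect(Q[:,:2].astype(np.float32)))
    Q=top(C[n],(625,30),85,40,56); Q=Q[Q[:,0]<700]; print('h',len(Q),cv2.minAreaRect(Q[:,:2].astype(np.float32)))
    Q=top(C[n],(430,-20),100,6,32); print('scr',len(Q),cv2.minAreaRect(Q[:,:2].astype(np.float32)))
E
```

```text
loupe scene 131 [544.   35.9  55.5] [542.   32.9] 21.6 [49.3 58.7]
loupe side 166 [544.4  23.2  55.5] [543.5  27.9] 22.1 [49.7 57.8]
paste scene 92 [466.3  66.4  31.8] [466.7  64.9] 17.1 [27.1 35.5]
paste side 111 [467.2  57.7  32.1] [467.7  61.6] 17.3 [26.1 34. ]
tin scene 196 [448.8 305.6  58.5] [448.6 308.1] 33.8 [53.4 61.8]
tin side 130 [450.6 305.4  57.7] [451.4 305.7] 35.1 [53.5 61. ]
bead scene 137 [374.5 338.2  45. ] [374.4 336.2] 16.3 [40.  47.3]
bead side 65 [374.6 329.7  44.7] [376.7 332.2] 16.1 [39.2 46.7]
bead wrist 343 [373.2 337.9  44.9] [375.6 335.7] 15.9 [39.8 46. ]
flux scene 41 [720.2 160.5  84.1] [719.8 157.9] 9.4 [78.6 86.3]
flux side 31 [720.8 152.7  84.2] [721.8 154.1] 9.9 [80.7 86. ]
tray scene 299 ((453.9927673339844, -323.1417236328125), (154.66146850585938, 95.51834106445312), 36.023807525634766)
bat 99 ((490.4210510253906, -310.76544189453125), (48.40647888183594, 58.74031066894531), 59.196311950683594)
cab top 2114 ((783.0270385742188, 32.724769592285156), (205.4430389404297, 279.9073486328125), 5.386880397796631) 85.1499171365089
front 317 ((668.17144775
[... 296 characters left out ...]
7131958008)
tray side 986 ((456.4646911621094, -326.3795166015625), (150.98434448242188, 90.80455780029297), 36.10173416137695)
bat 399 ((492.3753662109375, -319.60418701171875), (72.66390991210938, 52.492942810058594), 33.252410888671875)
cab top 2622 ((785.0112915039062, 32.04505920410156), (207.4005584716797, 274.4053955078125), 5.4062604904174805) 85.20226521685667
front 422 ((669.449462890625, 26.920433044433594), (43.07792663574219, 159.4551544189453), 5.405667304992676)
h 433 ((605.8504028320312, 27.18958282470703), (153.91436767578125, 131.62380981445312), 77.95143127441406)
scr 551 ((410.11944580078125, 14.997016906738281), (148.6759796142578, 111.49856567382812), 3.803255558013916)
```

```bash
python3 - <<'E'
from h import *
s=bot.sense(); print(rot(s['tool_rot']).round(3))
F={n:grab(n) for n in ["scene","side"]}
for n in F:
    P=cloud(F[n]).reshape(-1,3); P=P[~np.isnan(P[:,0])]
    # front panel outer/top edge profile & cabinet top front edge
    Q=P[(abs(P[:,2]-85)<4)&(P[:,0]>600)&(P[:,0]<900)&(abs(P[:,1]-30)<130)]
    e=[]
    for y in range(-70,140,8):
        q=Q[abs(Q[:,1]-y)<4]
        if len(q)>3: e.append((y,np.percentile(q[:,0],2)))
    e=np.array(e); k=np.polyfit(e[:,1]*0+e[:,0],e[:,1],1); r=e[:,1]-np.polyval(k,e[:,0]); g=abs(r)<4; k=np.polyfit(e[g,0],e[g,1],1)
    print(n,'cab front x(y)',k,np.degrees(np.arctan(k[0])),'y range',np.percentile(Q[:,1],[1,99]))
    Q=P[(P[:,2]>40)&(P[:,2]<56)&(P[:,0]>590)&(P[:,0]<720)&(P[:,1]>-50)&(P[:,1]<110)]
    h,xe=np.histogram(Q[:,0],bins=np.arange(590,720,6)); print(h,xe[:3])
    cv2.imwrite(f'pics/z{n}.png',cv2.resize(F[n]['color'][150:260,150:350,::-1],None,fx=4,fy=4,interpolation=2))
E
```

```text
[[-0.    -0.901  0.435]
 [-0.     0.435  0.901]
 [-1.     0.    -0.   ]]
scene cab front x(y) [-6.16563215e-02  6.84817281e+02] -3.5281807319952154 y range [-96.62716872 128.1068154 ]
[ 0  0 14 42 34 11  8  9 22 19 10  9  8 11 14  8  7  5  3  4  0] [590 596 602]
side cab front x(y) [-9.07868037e-02  6.85762591e+02] -5.1874797180906045 y range [-98.59964964 114.77423467]
[ 0  0  2 59 63 22  8  5 23 65 78 11  0  0  4 11  8  9  1  0  0] [590 596 602]
```

View pics/zside.png

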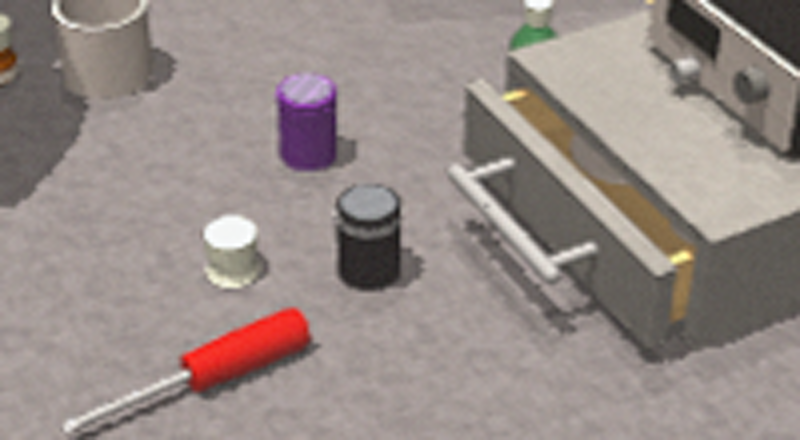

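```bash
python3 -m jog '[[0,0,0,7.1,0,0],[0,0,0,7.1,0,0],[0,0,0,7.1,0,0],[0,0,0,7.1,0,0],[0,0,0,7.1,0,0],[0,0,0,7.1,0,0],[0,0,0,7.1,0,0],[0,0,0,7.1,0,0],[0,0,0,7.1,0,0],[0,-0.033,0.02,0,0,0],[0,-0.033,0.02,0,0,0],[0,-0.033,0.02,0,0,0],[0,-0.033,0.02,0,0,0],[0,-0.033,0.02,0,0,0],[0,-0.033,0.02,0,0,0],[0,-0.033,0.02,0,0,0],[0,-0.033,0.02,0,0,0]]' -0.4; python3 -c "
from h import *
print(rot(bot.sense()['tool_rot']).round(3))"
```

```text
t: 3.62
eef_pos: [412.1, 253.1, 231.4]
tool_rot: [-0.005, 1.571, 0.005]
contact_force: [0.7, 0.8, -0.8]
finger_gap: 59.7
[[ 0.    -0.006  1.   ]
 [ 0.     1.     0.006]
 [-1.     0.     0.   ]]
```

```bash
python3 -m jog '[[0.01,-0.0345,0.02,0,0,0],[0.02,-0.0345,0.02,0,0,0],[0.02,-0.0345,0.02,0,0,0],[0.02,-0.034,0.02,0,0,0],[0.01,-0.034,0.02,0,0,0],[0.01,-0.034,0.02,0,0,0],[0.01,-0.017,0.011,0,0,0],[0.01,0,0,0,0,0],[0,0,0,0,0,0]]'; python3 - <<'E'
from h import *
print(bot.sense()['eef_pos'])
f=grab('wrist','w1'); 
Q=top(cloud(f),(543,31),30,47,62); print(len(Q),cv2.minEnclosingCircle(Q[:,:2].astype(np.float32)),np.median(Q,0))
E
```

```text
t: 4.37
eef_pos: [539.4, 38.6, 123.5]
tool_rot: [-0.003, 1.573, 0.003]
contact_force: [-1.1, 1.1, -0.7]
finger_gap: 59.9
[539.40393782  38.61190022 123.46292187]
1772 ((545.6141967773438, 31.422386169433594), 20.158308029174805) [545.34062642  33.14998247  55.49795255]
```

View pics/w1.png

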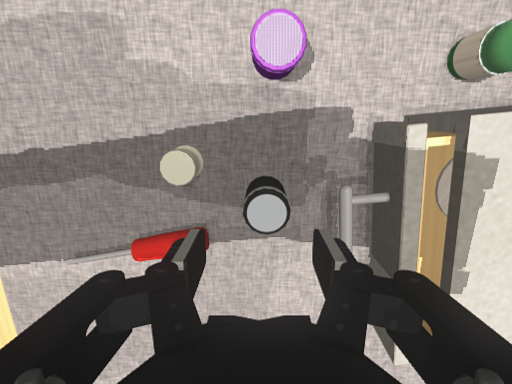

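The wrist view shows the black loupe at (266,213), level with the gap between the fingers, the handle bar at (345,210) and the screwdriver end at (207,240). I'm going down.

```bash
python3 -m jog '[[0.015,-0.004,0.003,0,0,0],[0.02,-0.0036,0.002,0,0,0],[0.02,0,0,0,0,0],[0.02,0,0,0,0,0],[0.015,0,0,0,0,0],[0.01,0,0,0,0,0],[0.005,0,0,0,0,0],[0,0,0,0,0,0],[0,0,0,0,0,0]]' -0.4 && python3 -m jog '[[0,0,0,0,0,0],[0,0,0,0,0,0],[0,0,0,0,0,0],[0,0,0,0,0,0],[0,0,0,0,0,0],[0,0,0,0,0,0]]' 1 40
```

```text
t: 5.17
eef_pos: [545.2, 32.3, 20.8]
tool_rot: [-0.005, 1.57, 0.005]
contact_force: [-1.3, -0.7, 0.6]
finger_gap: 59.9
t: 5.67
eef_pos: [545.4, 32.0, 21.1]
tool_rot: [-0.004, 1.57, 0.005]
contact_force: [-1.0, 0.2, 9.7]
finger_gap: 38.9
```

```bash
python3 -m jog '[[-0.01,0,0,0,0,0],[-0.02,0,0,0,0,0],[-0.025,0,0,0,0,0],[-0.025,-0.01,-0.003,0,0,0],[-0.01,-0.02,-0.006,0,0,0],[0,-0.03,-0.01,0,0,0],[0,-0.03,-0.01,0,0,0],[0,-0.03,-0.01,0,0,0],[0,-0.03,-0.01,0,0,0],[0,-0.03,-0.01,0,0,0],[0,-0.03,-0.01,0,0,0],[0,-0.03,-0.01,0,0,0],[0,-0.03,-0.01,0,0,0],[0,-0.03,-0.01,0,0,0],[0,-0.03,-0.01,0,0,0],[0,-0.02,-0.005,0,0,0],[0,-0.015,-0.005,0,0,0],[0,0,0,0,0,0],[0,0,0,0,0,0]]'; python3 - <<'E'
from h import *
f=grab('side','s2'); P=cloud(f)
Q=top(P,(456,-326),100,13,22); print(len(Q),cv2.minAreaRect(Q[:,:2].astype(np.float32)))
g=grab('wrist','w2')
r=spotter.spot_in('loupe','wrist'); print([(d['score'],c2w(g,d['at'])) for d in r[:2]])
E
```

```text
t: 7.25
eef_pos: [427.8, -334.2, 110.8]
tool_rot: [-0.004, 1.57, 0.003]
contact_force: [-0.5, -0.0, -1.3]
finger_gap: 39.3
756 ((456.5054016113281, -326.58880615234375), (150.9399871826172, 90.27891540527344), 35.82036209106445)
[(0.92, array([ 424.54411728, -327.53719383,  146.81934058]))]
```

View pics/w2.png

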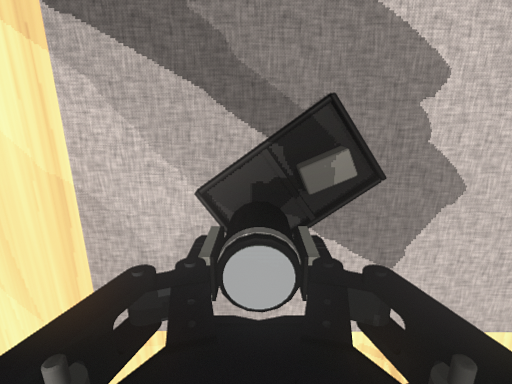

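View pics/s2.png

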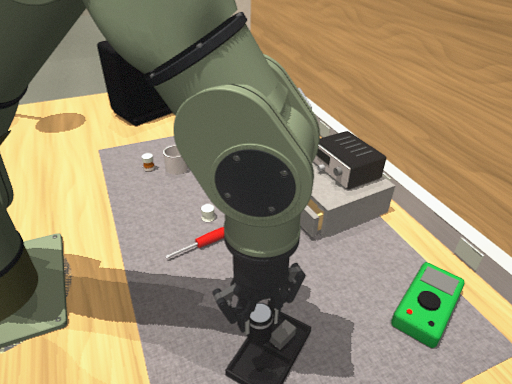

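```bash
python3 - <<'E'
from h import *
g=grab('wrist'); K=g['intrinsics']; a=np.radians(36); ex=np.array([np.cos(a),np.sin(a)]); ey=np.array([-ex[1],ex[0]])
for sx,sy in [(1,1),(1,-1),(-1,1)]:
    p=np.array([456,-325])+sx*75*ex+sy*45*ey; print(sx,sy,p.round(),px(g,[*p,18]).round(1))
P=cloud(g); Q=P.reshape(-1,3); Q=Q[(abs(Q[:,2]-18)<3.5)&(np.hypot(Q[:,0]-456,Q[:,1]+325)<95)]
print(len(Q)); q=(Q[:,:2]-[456,-325])@np.array([ex,ey]).T; print(q.min(0),q.max(0),np.percentile(q,[1,99],axis=0))
E
```

```text
1 1 [ 490. -245.] [334.8  91.8]
1 -1 [ 543. -317.] [387.4 179.1]
-1 1 [ 369. -333.] [192.6 194.7]
2973
[-75.38376352 -44.6375565 ] [74.99554515 45.732032  ] [[-73.76742197 -43.73710905]
 [ 74.32513634  45.4551964 ]]
```

```bash
python3 -m jog '[[0.01,-0.005,-0.001,0,0,0],[0.02,-0.005,0,0,0,0],[0.02,-0.001,0,0,0,0],[0.015,0,0,0,0,0],[0.01,0,0,0,0,0],[0.005,0,0,0,0,0],[0.002,0,0,0,0,0],[0,0,0,0,0,0],[0,0,0,0,0,0]]'
```

```text
t: 8.2
eef_pos: [427.4, -345.0, 28.7]
tool_rot: [-0.005, 1.57, 0.004]
contact_force: [0.2, 0.4, -0.3]
finger_gap: 39.1
```

```bash
python3 -m jog '[[0.0015,0,0,0,0,0],[0.001,0,0,0,0,0],[0,0,0,0,0,0],[0,0,0,0,0,0]]'
```

```text
t: 8.53
eef_pos: [427.4, -345.0, 26.1]
tool_rot: [-0.005, 1.57, 0.004]
contact_force: [-0.5, -0.0, 4.8]
finger_gap: 38.6
```

Contact with the bay floor. I'll release it with a narrow opening.

```bash
python3 -m jog '[[0,0,0,0,0,0],[0,0,0,0,0,0],[0,0,0,0,0,0],[0,0,0,0,0,0]]' -0.4 && python3 -m jog '[[-0.01,0,0,0,0,0],[-0.02,0,0,0,0,0],[-0.03,0,0,0,0,0],[-0.03,0,0,0,0,0],[-0.02,0.01,0,0,0,0],[0,0,0,0,0,0]]'; python3 - <<'E'
from h import *
g=grab('wrist','w3')
Q=top(cloud(g),(427,-346),30,53,66); print(len(Q),cv2.minEnclosingCircle(Q[:,:2].astype(np.float32)),np.median(Q,0))
E
```

```text
t: 8.87
eef_pos: [427.1, -344.8, 25.6]
tool_rot: [-0.005, 1.571, 0.004]
contact_force: [0.4, -0.3, 0.3]
finger_gap: 59.8
t: 9.37
eef_pos: [428.3, -334.4, 140.0]
tool_rot: [-0.007, 1.566, 0.003]
contact_force: [1.2, 0.1, 0.5]
finger_gap: 59.7
1586 ((427.31396484375, -345.8429870605469), 20.170122146606445) [ 427.29539882 -343.95131481   60.47292525]
```

View pics/w3.png

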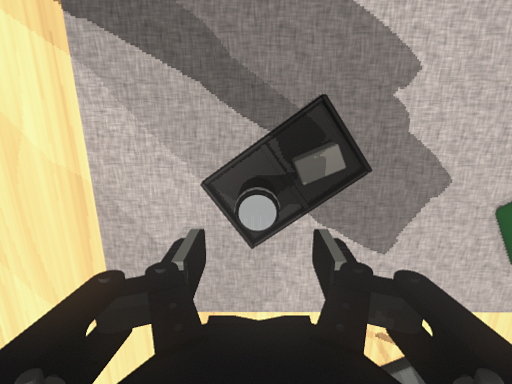

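The loupe stands upright in the bay at wrist pixel (258,212), with its top at z = 60.5. Next is the handle.

```bash
python3 -m jog '[[0,0.015,0.007,0,0,0],[0,0.03,0.014,0,0,0],[0,0.03,0.014,0,0,0],[0,0.03,0.014,0,0,0],[0,0.03,0.014,0,0,0],[0,0.03,0.014,0,0,0],[0,0.03,0.014,0,0,0],[0,0.03,0.014,0,0,0],[0,0.03,0.014,0,0,0],[0,0.03,0.014,0,0,0],[0,0.03,0.014,0,0,0],[0,0.02,0.008,0,0,0],[0,0.01,0.005,0,0,0],[0,0,0,0,0,0],[0,0,0,0,0,0]]' -0.4; python3 - <<'E'
from h import *
g=grab('wrist','w4');P=cloud(g).reshape(-1,3);P=P[~np.isnan(P[:,0])]
Q=P[(P[:,0]>595)&(P[:,0]<632)&(P[:,2]>44)&(P[:,2]<60)&(P[:,1]>-80)&(P[:,1]<130)]
print(len(Q)); r=cv2.minAreaRect(Q[:,:2].astype(np.float32)); print(r,np.percentile(Q[:,2],[5,50,95]))
b=Q[Q[:,2]>50]; k=np.polyfit(b[:,1],b[:,0],1); res=b[:,0]-np.polyval(k,b[:,1]); m=abs(res)<4; k=np.polyfit(b[m,1],b[m,0],1); print(k,np.degrees(np.arctan(k[0])),b[m,1].min(),b[m,1].max())
T=P[(abs(P[:,2]-70)<4)&(P[:,0]>630)&(P[:,0]<680)&(P[:,1]<130)]; print(cv2.minAreaRect(T[:,:2].astype(np.float32)))
E
```

```text
t: 10.67
eef_pos: [584.7, 10.2, 135.2]
tool_rot: [-0.005, 1.572, 0.004]
contact_force: [-0.4, -0.5, -0.5]
finger_gap: 59.7
1723
((621.7117309570312, -6.452445983886719), (25.00855255126953, 118.86666107177734), 2.653965950012207) [48.20098412 51.22348004 52.97760031]
[-8.01163962e-02  6.16688168e+02] -4.580547801767751 -65.94149593057014 51.26524509786579
((664.8490600585938, 33.79458236694336), (34.8586311340332, 147.14015197753906), 4.986502170562744)
```

View pics/w4.png

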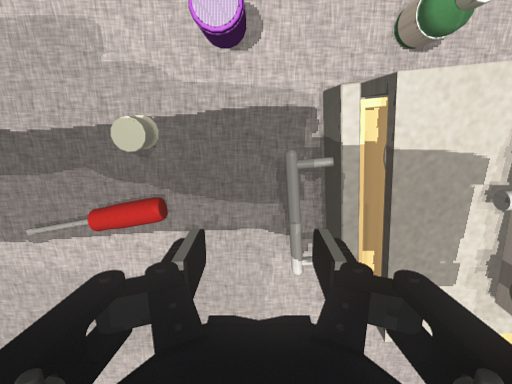

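```bash
python3 -m jog '[[0,0,0,-4.9,0,0],[0,-0.008,0.015,0,0,0],[0.02,-0.008,0.015,0,0,0],[0.02,-0.001,0.001,0,0,0],[0,0,0,0,0,0],[0,0,0,0,0,0]]' 0.3; python3 - <<'E'
from h import *
s=bot.sense(); print(s['eef_pos'],rot(s['tool_rot'])[:,2])
g=grab('wrist','w5');P=cloud(g).reshape(-1,3);P=P[~np.isnan(P[:,0])]
Q=P[(P[:,0]>595)&(P[:,0]<632)&(P[:,2]>50)&(P[:,2]<56)&(P[:,1]>10)&(P[:,1]<130)]
k=np.polyfit(Q[:,1],Q[:,0],1); print(k,Q[:,1].max(), np.polyval(k,-4))
S=P[(P[:,0]>380)&(P[:,0]<520)&(P[:,2]>10)&(P[:,2]<45)&(P[:,1]>-60)&(P[:,1]<40)]; print('scr',len(S),S.max(0) if len(S) else 0)
E
```

```text
t: 11.22
eef_pos: [616.7, -4.3, 95.4]
tool_rot: [-0.071, 1.572, 0.07]
contact_force: [-0.7, 0.5, 0.8]
finger_gap: 29.8
[616.65069935  -4.31629411  95.36666193] [ 0.9959823   0.08952845 -0.00197732]
[2.033462e-02 6.143842e+02] 52.35523460096033 614.3028620155226
scr 2784 [488.03592588  -1.02301731  27.3277311 ]
```

View pics/w5.png

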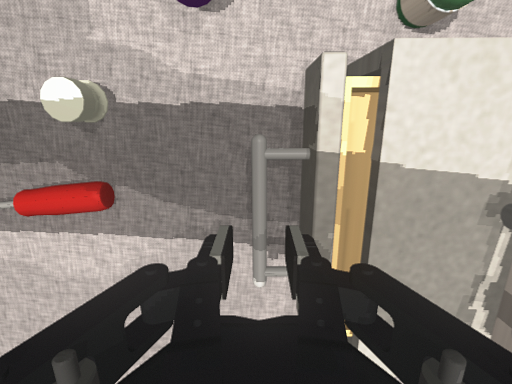

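The bar lies centred between the fingers (u = 259). I'll grip it 28 mm further along +y, so the front finger stays clear of the screwdriver (27 high, reaching x = 488) at the end of the pull.

```bash
python3 -m jog '[[0,0.014,0,0,0,0],[0,0.014,0,0,0,0],[0.015,0,0,0,0,0],[0.02,0,0,0,0,0],[0.015,0,0,0,0,0],[0.01,0,0,0,0,0],[0.005,0,0,0,0,0],[0,0,0,0,0,0],[0,0,0,0,0,0]]' 0.3 && python3 -m jog '[[0,0,0,0,0,0],[0,0,0,0,0,0],[0,0,0,0,0,0],[0,0,0,0,0,0]]' 1 50
```

```text
t: 12.02
eef_pos: [615.4, 24.2, 31.5]
tool_rot: [-0.073, 1.568, 0.069]
contact_force: [2.9, -11.1, -3.6]
finger_gap: 30.1
t: 12.35
eef_pos: [615.6, 24.2, 32.0]
tool_rot: [-0.073, 1.568, 0.069]
contact_force: [0.3, -12.0, 6.4]
finger_gap: 9.0
```

```bash
python3 -m jog '[[0,0,0,0,0,0],[0,-0.003,0,0,0,0],[0,-0.003,0,0,0,0],[0,0,0,0,0,0]]' 0.3 && python3 -m jog '[[0,0,0,0,0,0],[0,0,0,0,0,0],[0,0,0,0,0,0],[0,0,0,0,0,0]]' 1 60
```

```text
t: 12.68
eef_pos: [615.7, 19.4, 31.2]
tool_rot: [-0.072, 1.569, 0.072]
contact_force: [-0.7, -0.5, 0.3]
finger_gap: 29.6
t: 13.02
eef_pos: [615.7, 19.6, 31.1]
tool_rot: [-0.072, 1.569, 0.072]
contact_force: [0.5, 1.4, 6.4]
finger_gap: 9.0
```

```bash
python3 -m jog '[[0,0,-0.004,0,0,0],[0,0,-0.008,0,0,0],[0,0,-0.012,0,0,0],[0,0,-0.012,0,0,0],[0,0,-0.012,0,0,0],[0,0,-0.012,0,0,0],[0,0,-0.012,0,0,0],[0,0,-0.012,0,0,0],[0,0,-0.01,0,0,0],[0,0,-0.006,0,0,0],[0,0,0,0,0,0],[0,0,0,0,0,0]]'
```

```text
t: 14.02
eef_pos: [515.8, 10.2, 31.1]
tool_rot: [-0.072, 1.569, 0.072]
contact_force: [-0.8, 0.5, 8.7]
finger_gap: 8.9
```

```bash
python3 -m jog '[[0,0,-0.008,0,0,0],[0,0,-0.007,0,0,0],[0,0,-0.005,0,0,0],[0,0,-0.004,0,0,0],[0,0,0,0,0,0],[0,0,0,0,0,0]]'
```

```text
t: 14.52
eef_pos: [492.1, 7.9, 31.0]
tool_rot: [-0.072, 1.569, 0.072]
contact_force: [-1.9, 0.2, 8.1]
finger_gap: 9.2
```

```bash
python3 -m jog '[[0,0,-0.003,0,0,0],[0,0,-0.003,0,0,0],[0,0,-0.002,0,0,0],[0,0,0,0,0,0]]'; python3 -m jog '[[0,0,-0.002,0,0,0],[0,0,-0.002,0,0,0],[0,0,-0.002,0,0,0],[0,0,0,0,0,0],[0,0,0,0,0,0]]'
```

```text
t: 14.85
eef_pos: [484.1, 7.2, 31.0]
tool_rot: [-0.072, 1.569, 0.072]
contact_force: [-2.1, -1.0, 8.7]
finger_gap: 8.9
t: 15.27
eef_pos: [483.9, 7.1, 31.2]
tool_rot: [-0.072, 1.557, 0.072]
contact_force: [30.3, 1.8, -14.0]
finger_gap: 9.3
```

```bash
python3 -m jog '[[0,0,0.004,0,0,0],[0,0,0,0,0,0]]' && python3 -m jog '[[0,0,0,0,0,0],[0,0,0,0,0,0],[0,0,0,0,0,0],[0,0,0,0,0,0]]' 0.3 && python3 -m jog '[[-0.01,0,0,0,0,0],[-0.02,0,0,0,0,0],[-0.03,0,0,0,0,0],[-0.03,0,0,0,0,0],[-0.03,0,-0.01,0,0,0],[-0.01,0.0,-0.02,0,0,0],[0,0,0,0,0,0],[0,0,0,0,0,0]]'; python3 - <<'E'
from h import *
s=bot.sense(); print(s['eef_pos'],rot(s['tool_rot']).round(3))
g=grab('wrist','w6');f=grab('side','s6')
for n,q in (('wrist',g),('side',f)):
  for l in ('lid','small_lid','cabinet_drawer0_handle'):
    print(n,l,[(round(d['score'],2),c2w(q,d['at']).round(1),px(q,c2w(q,d['at'])).round()) for d in spotter.spot_in(l,n)[:3]])
E
```

```text
t: 15.43
eef_pos: [484.0, 7.2, 31.1]
tool_rot: [-0.072, 1.566, 0.072]
contact_force: [8.1, 0.1, 2.4]
finger_gap: 8.4
t: 15.77
eef_pos: [481.8, 6.8, 30.6]
tool_rot: [-0.072, 1.57, 0.072]
contact_force: [-1.1, -0.5, -0.3]
finger_gap: 30.0
t: 16.43
eef_pos: [452.0, 4.0, 161.8]
tool_rot: [-0.072, 1.568, 0.072]
contact_force: [-0.1, -1.4, 0.2]
finger_gap: 29.3
[451.99534077   4.00189099 161.80494216] [[ 0.001 -0.091  0.996]
 [ 0.     0.996  0.091]
 [-1.     0.     0.001]]
wrist lid [(0.85, array([600.2,  40.5,  37. ]), array([410., 164.]))]
wrist small_lid [(0.87, array([612.2, -44.9,  33.5]), array([400., 241.]))]
wrist cabinet_drawer0_handle [(0.76, array([6.327e+02, 3.000e-01, 2.110e+01]), array([422., 200.]))]
side lid [(0.68, array([602.5,  27.5,  31. ]), array([263., 203.])), (0.19, array([725.4, -45.2,  76.8]), array([322., 194.]))]
side small_lid [(0.65, array([613.3, -57.8,  30.2]), array([282., 223.]))]
side cabinet_drawer0_handle [(0.41, array([593.6, -20.4,  37.6]), array([267., 214.]))]
```

View pics/w6.png

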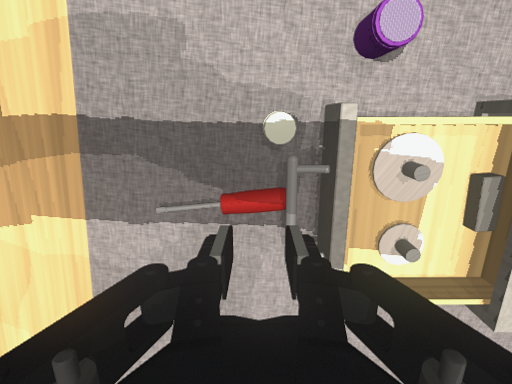

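View pics/s6.png

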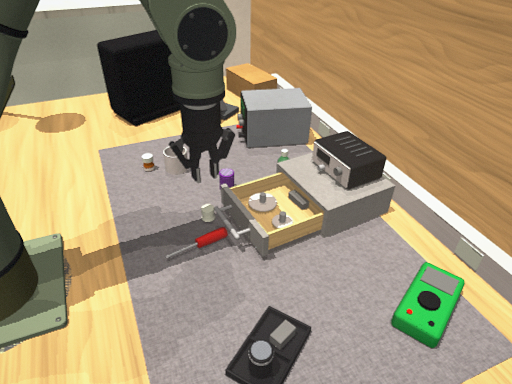

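The drawer is out. The two lids are the large one at wrist (410,165) and the small one at (400,243). The larger disc is the one meant. I'm moving above it.

```bash
python3 -m jog '[[0,0.002,0.015,0,0,0],[0,0.004,0.03,0,0,0],[0,0.004,0.03,0,0,0],[0,0.004,0.03,0,0,0],[0.01,0.003,0.025,0,0,0],[0.01,0.002,0.015,0,0,0],[0,0,0.007,0,0,0],[0,0,0,0,0,0],[0,0,0,0,0,0]]' 0.2; cat > lid.py <<'E'
from h import *
import sys
s=bot.sense(); print(s['eef_pos'])
g=grab('wrist',sys.argv[1]);P=cloud(g).reshape(-1,3);P=P[~np.isnan(P[:,0])]
c=(602,37)
K=P[(np.hypot(P[:,0]-c[0],P[:,1]-c[1])<30)&(abs(P[:,2]-56)<4)]; print('knob',len(K),cv2.minEnclosingCircle(K[:,:2].astype(np.float32)),np.median(K,0))
D=P[(np.hypot(P[:,0]-c[0],P[:,1]-c[1])<50)&(abs(P[:,2]-32)<3)]; print('disc',len(D),cv2.minEnclosingCircle(D[:,:2].astype(np.float32)),np.median(D,0))
E
python3 lid.py w7
```

```text
t: 17.58
eef_pos: [601.5, 36.6, 140.3]
tool_rot: [-0.072, 1.57, 0.071]
contact_force: [-1.6, -0.2, 0.7]
finger_gap: 34.3
[601.47309731  36.57382465 140.27391436]
knob 251 ((602.6799926757812, 35.5253791809082), 7.931656360626221) [602.47569706  36.17194879  55.7181792 ]
disc 3823 ((602.2860717773438, 43.48268127441406), 43.27958297729492) [602.13446686  38.74467113  31.82896352]
```

View pics/w7.png

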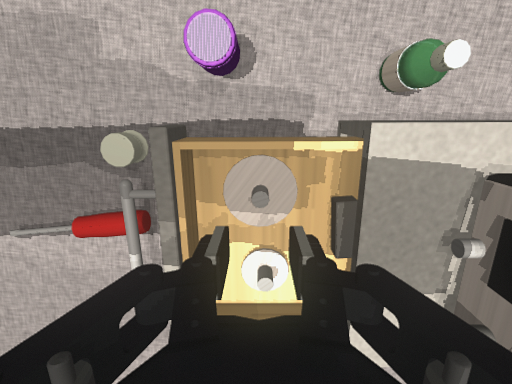

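The large lid is centred at (260,190), its knob at (602.6, 35.6) with the top at z = 56, which matches the expected height. I'm descending to TCP z ≈ 36.

```bash
python3 -m jog '[[0.015,-0.001,0.001,0,0,0],[0.025,0,0,0,0,0],[0.025,0,0,0,0,0],[0.02,0,0,0,0,0],[0.01,0,0,0,0,0],[0.006,0,0,0,0,0],[0.002,0,0,0,0,0],[0,0,0,0,0,0],[0,0,0,0,0,0]]' 0.2
```

```text
t: 18.38
eef_pos: [603.4, 35.9, 38.7]
tool_rot: [-0.072, 1.568, 0.072]
contact_force: [-0.3, 0.3, -0.8]
finger_gap: 34.7
```

```bash
python3 -m jog '[[0.001,0,-0.0005,0,0,0],[0,0,0,0,0,0],[0,0,0,0,0,0],[0,0,0,0,0,0],[0,0,0,0,0,0]]' 1 50 && python3 -m jog '[[-0.005,0,0,0,0,0],[-0.01,0,0,0,0,0],[-0.02,0,0,0,0,0],[-0.025,0,0,0,0,0],[-0.025,0,0,0,0,0],[-0.015,0,0,0,0,0],[-0.01,0,0,0,0,0],[0,0,0,0,0,0]]'; python3 - <<'E'
from h import *
g=grab('wrist','w8');grab('side','s8')
E
```

```text
t: 18.8
eef_pos: [602.8, 35.8, 37.4]
tool_rot: [-0.072, 1.569, 0.072]
contact_force: [-0.5, 0.0, 6.4]
finger_gap: 14.0
t: 19.47
eef_pos: [603.1, 35.8, 148.9]
tool_rot: [-0.072, 1.567, 0.072]
contact_force: [-0.0, -0.8, -0.5]
finger_gap: 14.0
```

View pics/w8.png

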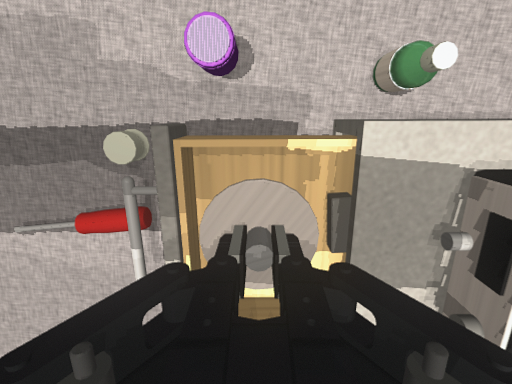

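```bash
python3 -m jog '[[-0.005,0.012,-0.008,0,0,0],[-0.005,0.025,-0.016,0,0,0],[0,0.025,-0.016,0,0,0],[0,0.025,-0.016,0,0,0],[0,0.025,-0.016,0,0,0],[0,0.025,-0.016,0,0,0],[0,0.025,-0.016,0,0,0],[0,0.023,-0.015,0,0,0],[0,0.015,-0.010,0,0,0],[0,0.008,-0.005,0,0,0],[0,0,0,0,0,0],[0,0,0,0,0,0]]'; cat > tin.py <<'E'
from h import *
from scipy.optimize import least_squares
import sys
s=bot.sense(); print(s['eef_pos'],s['tool_rot'])
for n in ('wrist','scene','side'):
    g=grab(n,n[0]+sys.argv[1]);P=cloud(g).reshape(-1,3);P=P[~np.isnan(P[:,0])]
    for c in ((450,307),):
        Q=P[(np.hypot(P[:,0]-c[0],P[:,1]-c[1])<40)&(abs(P[:,2]-60)<4)]
        if len(Q)<20: continue
        r=least_squares(lambda p:np.hypot(Q[:,0]-p[0],Q[:,1]-p[1])-31.5,c,loss='soft_l1'); print(n,len(Q),r.x.round(1),cv2.minEnclosingCircle(Q[:,:2].astype(np.float32)),np.median(Q[:,2]))
E
python3 tin.py 9
```

```text
t: 20.57
eef_pos: [450.4, 230.1, 156.2]
tool_rot: [-0.072, 1.57, 0.071]
contact_force: [-0.2, -1.7, -0.6]
finger_gap: 13.8
[450.36151152 230.09929699 156.16023807] [-0.07229794  1.56990999  0.07083119]
wrist 955 [450.9 307.9] ((451.0257568359375, 307.8238220214844), 32.89775848388672) 59.5784808389472
scene 144 [449.2 308.7] ((449.90277099609375, 307.3883056640625), 34.690635681152344) 59.29004887961747
side 80 [451.2 305.2] ((451.22772216796875, 305.53045654296875), 34.72661590576172) 59.35513996147159
```

View pics/w9.png

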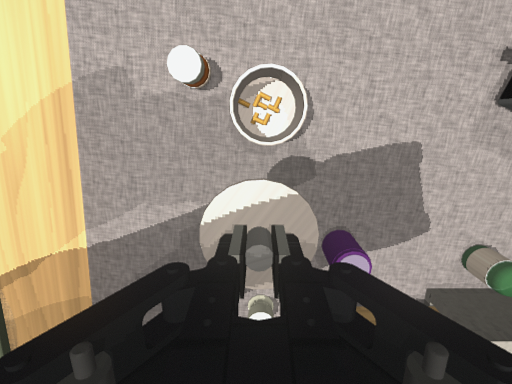

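View pics/s9.png

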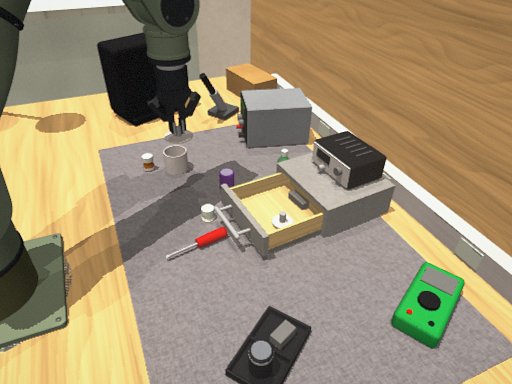

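Tin at (450.7, 307.5), rim at z ≈ 60, all three cameras agreeing within about 2 mm. The open tin with screws is at wrist (268,104).

```bash
python3 -m jog '[[0,0.012,0.001,0,0,0],[0,0.022,0.002,0,0,0],[0,0.022,0.002,0,0,0],[0,0.014,0.0015,0,0,0],[0,0.0071,0.0008,0,0,0],[0,0,0,0,0,0],[0,0,0,0,0,0],[0.015,0,0,0,0,0],[0.02,0,0,0,0,0],[0.015,0,0,0,0,0],[0.01,0,0,0,0,0],[0.005,0,0,0,0,0],[0,0,0,0,0,0],[0,0,0,0,0,0]]'; python3 tin.py 10; python3 - <<'E'
import cv2
f=cv2.imread('pics/w10.png'); g=cv2.imread('pics/s10.png')
import numpy as np
cv2.imwrite('pics/c10.png',np.hstack([cv2.resize(f,(400,300)),cv2.resize(g[110:200,120:240],(400,300))]))
E
```

```text
t: 21.88
eef_pos: [450.6, 307.9, 92.1]
tool_rot: [-0.071, 1.569, 0.071]
contact_force: [-0.5, -0.4, -0.7]
finger_gap: 14.0
[450.5891144  307.89375956  92.09221071] [-0.07123218  1.569225    0.07128921]
wrist 322 [450.9 308.5] ((450.4990234375, 328.58514404296875), 25.654600143432617) 59.432232972854635
scene 85 [449.2 309. ] ((449.5487365722656, 311.2763977050781), 32.48930740356445) 59.10122047820528
side 56 [451.1 304.9] ((449.8600769042969, 303.27764892578125), 33.34402847290039) 59.22522741537648
```

View pics/c10.png

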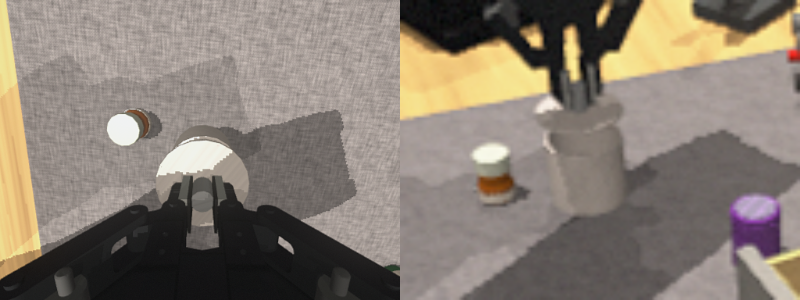

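Aligned within about 0.5 mm, with the lid over the tin. I'll lower it slowly to contact (expected at TCP z ≈ 69.4).

```bash
python3 -m jog '[[0.005,0,0,0,0,0],[0.005,0,0,0,0,0],[0.004,0,0,0,0,0],[0.003,0,0,0,0,0],[0.002,0,0,0,0,0],[0,0,0,0,0,0],[0,0,0,0,0,0]]'
```

```text
t: 22.62
eef_pos: [450.2, 308.1, 72.5]
tool_rot: [-0.072, 1.57, 0.072]
contact_force: [-0.2, -0.1, -1.3]
finger_gap: 14.0
```

```bash
python3 -m jog '[[0.001,0,0,0,0,0],[0.001,0,0,0,0,0],[0.001,0,0,0,0,0],[0,0,0,0,0,0]]'; python3 -m jog '[[0.001,0,0,0,0,0],[0,0,0,0,0,0],[0,0,0,0,0,0]]'
```

```text
t: 22.95
eef_pos: [450.3, 308.2, 69.5]
tool_rot: [-0.072, 1.57, 0.072]
contact_force: [1.2, -0.9, -1.0]
finger_gap: 13.9
t: 23.2
eef_pos: [450.3, 308.2, 69.3]
tool_rot: [-0.071, 1.569, 0.072]
contact_force: [-3.6, -1.7, 16.2]
finger_gap: 14.2
```

Seated at the expected height with 16 N. I'll relax 1 mm, release and retreat upward.

```bash
python3 -m jog '[[-0.0008,0,0,0,0,0],[0,0,0,0,0,0]]' && python3 -m jog '[[0,0,0,0,0,0],[0,0,0,0,0,0],[0,0,0,0,0,0],[0,0,0,0,0,0]]' 0.2 && python3 -m jog '[[-0.005,0,0,0,0,0],[-0.01,0,0,0,0,0],[-0.02,0,0,0,0,0],[-0.03,0,0,0,0,0],[-0.03,-0.01,0,0,0,0],[-0.01,-0.03,0,0,0,0],[0,-0.03,0,0,0,0],[0,-0.02,0,0,0,0],[0,0,0,0,0,0],[0,0,0,0,0,0]]'; python3 - <<'E'
from h import *
print(bot.sense()['eef_pos'])
F={n:grab(n,n+'11') for n in ('wrist','scene','side')}
for n in F:
    P=cloud(F[n])
    D=top(P,(450.7,307.5),45,66,75)  # disc top z=64+4? 
    D=top(P,(450.7,307.5),45,60,68); K=top(P,(450.7,307.5),16,83,93)
    A=np.c_[D[:,:2]-[450,307],np.ones(len(D))]; k=np.linalg.lstsq(A,D[:,2],rcond=None)[0] if len(D)>10 else None
    print(n,len(D),cv2.minEnclosingCircle(D[:,:2].astype(np.float32)),np.median(D[:,2]),'slope',k,'knob',len(K),cv2.minEnclosingCircle(K[:,:2].astype(np.float32)) if len(K) else 0,np.median(K[:,2]))
    for nm,c,z,r in [("loupe",(427,-346),60,28),("paste",(467,63),32,24),("bead",(375,334),45,24),("flux",(721,156),85,20)]:
        Q=top(P,c,r,z-7,z+7)
        if len(Q)>8: print(nm,np.round(cv2.minEnclosingCircle(Q[:,:2].astype(np.float32))[0],1),np.median(Q[:,2]).round(1))
P=cloud(F['wrist']).reshape(-1,3); 
h=np.hstack([cv2.resize(F['wrist']['color'],(400,300)),cv2.resize(F['scene']['color'][150:350,150:400],(400,300))])
cv2.imwrite('pics/c11.png',h[:,:,::-1])
for n in ('side','scene'):
  for l in ('small_lid','lid'): print(n,l,[(round(d['score'],2),c2w(F[n],d['at']).round(1)) for d in spotter.spot_in(l,n)[:3]])
E
```

```text
t: 23.37
eef_pos: [450.3, 308.2, 69.5]
tool_rot: [-0.072, 1.569, 0.072]
contact_force: [0.5, -0.6, -0.4]
finger_gap: 13.5
t: 23.7
eef_pos: [450.3, 308.2, 69.3]
tool_rot: [-0.072, 1.57, 0.072]
contact_force: [-0.5, -0.1, 0.0]
finger_gap: 34.2
t: 24.53
eef_pos: [458.8, 218.0, 175.3]
tool_rot: [-0.07, 1.569, 0.071]
contact_force: [0.9, 1.4, 0.3]
finger_gap: 34.4
[458.76450756 218.01805168 175.31334157]
wrist 5103 ((450.3259582519531, 307.6777038574219), 35.785587310791016) 63.79184169294584 slope [ 1.78012156e-03 -3.01902508e-04  6.37889205e+01] knob 320 ((450.33367919921875, 307.7162780761719), 7.868570804595947) 87.65861712793352
paste [467.4  63.9] 31.6
bead [376.1 336.2] 44.6
flux [717.1 156.9] 81.1
scene 564 ((448.48187255859375, 307.89984130859375), 36.98686218261719) 64.0906293273049 slope [4.46677718e-03 4.92426549e-03 6.40494714e+01] knob 41 ((448.83837890625, 306.890380859375), 9.171114921569824) 87.66792774085229
paste [464.1  63.8] 31.3
bead [374.  337.7] 45.1
flux [719.4 158.1] 84.6
side 248 ((448.41485595703125, 306.9288635253906), 39.08409118652344) 64.08840341286037 slope [-1.95484026e-03  4.21522595e-03  6.41208389e+01] knob 18 ((450.103515625, 306.8726806640625), 9.197619438171387) 87.48079608124749
loupe [ 428.4 -348.4] 61.1
paste [468.1  62.6] 32.0
bead [375.6 333.2] 45.0
flux [722.  155.1] 84.7
side small_lid [(0.82, array([613.6, -53. ,  33.7]))]
side lid [(0.81, array([452.6, 299.2,  64.9])), (0.27, array([467.5,  51.6,  27.7]))]
scene small_lid [(0.51, array([611.2, -49.6,  31.9]))]
scene lid [(0.64, array([447.6, 312.1,  67.3]))]
```

View pics/c11.png

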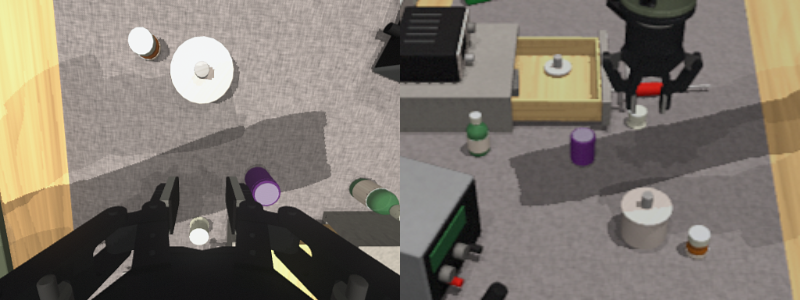

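View pics/side11.png

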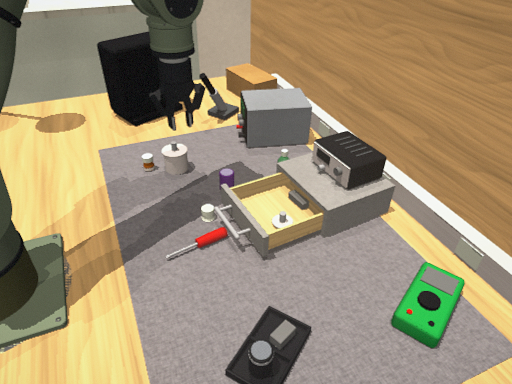

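The lid is level on the tin, with its disc top at 63.8–64.1 (64 expected). The drawer, loupe and bystanders look unchanged, so I'm handing in.

```bash
python3 -c "
from h import *
print(bot.close_job(), bot.sense()['t'])"
```

```text
the job is handed in; nothing more can be done
the job is handed in; nothing more can be done
```

I finished all the steps and handed the job in after about 25 s. My last checks found nothing out of place, but the hand-in gives no verdict.

- **Loupe:** I stood the black one (not the purple) in the empty bay. It was about 1 mm from the bay centre, with its top at 60.5 mm (60 expected). The final side view put it about 3 mm off centre, still well within limits.
- **Drawer:** I pulled it until the stop pushed back with about 30 N. On the first grip a finger pressed the handle post with about 12 N, so I let go, shifted 5 mm along the bar and gripped again. At the end I judged the drawer only by eye and by the small lid inside it, which had not moved; I did not measure the opening again.
- **Lid:** I lowered the large lid slowly onto the tin until it touched with about 16 N, then released it. In the wrist camera its centre was within 1 mm of where I had measured the tin. The disc top was at 63.8–64.1 mm (64 expected), with a slope under 0.007 rad in all three views.
- **Bystanders:** The paste jar, bead jar and flux bottle read within about 5 mm of their first positions, which is about how far the cameras disagree with one another. The screwdriver and battery I checked only by eye. The gripper was clear of everything at hand-in.

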